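# Heft the two pour bins and tip out the forgotten ball

### The arm

A 6-joint arm with a two-finger parallel gripper is mounted at the origin on the work surface. World frame = base frame: x ahead of the robot, y to its left, z up, the work surface at z = 0. Lengths are in m, angles in rad, forces in N, time in s.
With the tool pointing down it reaches from about 0.3 to 0.95 m from the base axis. Payload 3.1 kg.
Tool frame: the origin (TCP) lies midway between the tips of the shut fingers; the grasp point (between the pads) lies 19 mm behind it; z points along the fingers, y is the line along which they close (so a half turn about z gives the same grasp; the last joint's range is limited). The gripper opens to 85 mm and grips with 20 to 120 N. Pads are 22 mm wide; open, the fingers measure 114 mm over their backs; the gripper's body (76 mm by 85 mm) begins 54 mm behind the grasp point. The pads swing forward as they close: fully open they stand 13 mm farther back than shut.
Start: joints at [1.134, 0.308, 1.634, -0, 1.2, -0.07], TCP at [0.224, 0.583, 0.231] pointing down, gripper open.
Joint ranges: [-3.06, 3.06], [-0.79, 1.96], [0.05, 2.63], [-1.19, 4.34], [0.05, 2.64], [-2.94, 2.94]. Speed limits (rad/s): [2.79, 2.79, 3.14, 3.14, 3.14, 3.14].

### API

Orientations are given as a unit quaternion [w, x, y, z].
In Python, from station import arm gives the robot as it stands. The module is installed in compiled form; this text tells all that it offers.
- The arm moves only by the tool play_rows, never from a script. Its arguments are lists of equal length, an entry for each row: "fingers": the opening, from 0 (shut) to 1 (fully open); "slide": the shift along the tool's x, y, z in cm, a list of three; "spin": the turn about the tool's z in degrees. In form: {"fingers": [fingers, ...], "slide": [[dx, dy, dz], ...], "spin": [spin, ...]}. A call has exactly 10 rows; each row is the pose to reach, as a shift and turn from the pose commanded when the call began, along the tool's axes at that moment; what a row does not reach only later rows make up. A row lasts 1/10 s, in which the tool goes at most 50 mm and 8.59 degrees, less where a joint would pass 70% of its speed; a pose out of reach is approached as far as the arm can. A call with a gripper value outside its range is refused whole. The fingers move at their own pace and stop on an object; "newtons" is the grip in N (left out, the last holds). Time passes only in rows, so rows that repeat a pose let the fingers close, or fill a call up. It gives the time, the measured TCP pose, the force, the opening and the grip force at its end, in the units of the state.
- arm.state(): the state, without advancing time (a new reading comes with each control period).
- arm.snapshot(name): name is "scene" or "top" or "wrist"; returns (picture, depth): 400x640x3 uint8, red, green, blue; 400x640 float32, m along the optical axis (not along the pixel's ray), 0 where there is no reading.
- arm.camera_info(name): a dict with "intrinsics" (3x3 intrinsics, pixels), "origin" and "rotation" of the camera in the world. Camera axes: x right, y up, looking along -z (the intrinsics and any distortion apply to the point x, -y, -z); pixel columns grow to the right and rows downward; lengths in m; the calibration is good to about 2 mm. A picture is of the moment at which its call begins: read the wrist's pose just before it. camera_info takes no time and is no camera call; for the wrist camera it gives the pose at the moment of the call.
- arm.close_job(): hands the job in; it is judged then, once.
Trained networks look in the newest picture that a camera, given by its name, has taken for a name from the list of things; names that differ only in an ending like _2 or _b are one class to them, and where a whole thing is asked for, a point or a joint stands for the part that bears it (a point fixed in the world has none). Each returns a list of dicts, best first, with "confidence" (0 to 1); they miss things now and then, are a little off and sometimes report something else, mostly with a low value. They report only what shows in the picture. A call takes as long as a camera call. They do not tell look-alikes from the thing itself.
- arm.cut_out(camera, target): "pixels" (400x640 bool, what is visible of it) and "extent" ([left, top, right, bottom] in pixels, round what is visible of it).
- arm.place_of(camera, target): "pixel" ([row, column] in pixels: a listed point, or the origin of a listed thing).
The state is a dict: "time": time; "joint_pos": joint angles; "qvel": joint speeds; "joint_efforts": joint torques, N m; "eef_pos": TCP position; "eef_rot": TCP orientation; "wrist_force": force on the tool from outside, world axes, zero at the start; "torque": the same for the moment, N m; "finger_gap": finger opening in m; "grip_force": force on a finger pad.
Only numpy, scipy, OpenCV 4.12 (cv2) and the standard library are available. Lean on these libraries where they do the work, as an engineer would, in place of code of your own. Each camera call takes 0.05 s, during which the arm holds its last target. There are 200 camera calls.

### The job

Both blue pour bins were emptied a moment ago, but one of them has kept back a steel ball, hidden at the rear under its hood. Lift a bin level off the bench and hold it still a moment to judge by its weight which one is not empty, then tip that one, mouth down, over the red tray so that the ball ends in the tray. Do not tip the empty bin, and leave both bins standing upright on the bench where they stood.

Things in the scene. Friction and masses are not known exactly. Their poses are not given: they have to be found in the camera images.
- bin_a: blue pour bin, 150 (x) x 64 (y) x 74 mm; origin: centre of underside, z up. Open mouth at -x, facing about towards the robot; floor 14 mm up there, falling 3.5 deg to the rear; a hood hides the rear 105 mm from above. Yellow fin on the hood to pinch: centred x=+25, y=0, 50 (x) x 14 (y), from z=74 to 119. A ball stays at the rear when level, rolls out when tipped mouth-down 30 deg or more (50 is ample).
- bin_b: second blue pour bin, identical to bin_a: same size, origin, axes, mouth at -x and yellow fin. Either bin may be the one with the ball. An empty bin weighs about 160 g (145 to 175); with the ball left in it, about 615 g (570 to 665).
- tray: red open tray fixed to the bench, 240 (x) x 240 (y) x 60 mm high, walls and floor 6 mm; origin at the centre of its underside, z up. The hidden ball that must end in it is bright steel, 48 mm across, about 455 g.
Things that resemble listed ones, but are neither listed nor needed, are in the scene too. What is shaped like the bin_a but pink or white is not meant. What is shaped like the bin_b but turquoise is not meant.

How it is judged:
On the way, in this order (a step that is already met when the one before it is completed fails the run):
1. a bin is lifted level, clear of the bench, and held still a moment (((height (world z) of bin_a above 0.02 m and angle between bin_a's own z axis and vertical below 0.2 rad and linear speed of bin_a below 0.05 m/s) or (height (world z) of bin_b above 0.02 m and angle between bin_b's own z axis and vertical below 0.2 rad and linear speed of bin_b below 0.05 m/s))), for 0.2 s.
2. the ball lies in the tray (contact force between tray and anything else above 3 N), for 0.2 s.
At the end, for the whole second after the job is handed in: The ball lies in the red tray; both bins are empty and stand upright (within 10 degrees) and at rest on the bench, released, each within 40 mm of where it stood at the start (contact force between tray and anything else above 3 N and angle between each of bin_a, bin_b's own z axis and vertical below 0.17 rad and height (world z) of each of bin_a, bin_b below 0.008 m and distance of each of bin_a, bin_b from where it was at the start of the episode below 0.04 m and linear speed of each of bin_a, bin_b below 0.02 m/s and contact force between each of bin_a, bin_b and anything else below 4 N); the robot touches nothing.
It fails at once if the empty bin is tipped (by more than about 25 degrees) while the other still holds the ball ((angle between bin_a's own z axis and vertical above 0.45 rad and contact force between bin_b and anything else above 4 N) or (angle between bin_b's own z axis and vertical above 0.45 rad and contact force between bin_a and anything else above 4 N)).
It also fails if it takes over 72 s, if anything falls off the work surface, if the arm or the gripper's body presses on something with over 40 N, if the wrist force passes 120 N, or if a joint passes its speed limit or range.

## Working session

There is one attempt and no reset: what is moved stays moved. The work goes in short steps, Python scripts to look and compute and a tool call to move; the robot and the scene stay as the last step left them, time stands still between calls to the robot, and variables do not carry over. Pictures are saved under pics/ and viewed, at most 10 in all, crops included, and the job is handed in when it is done.

Besides the shell and the picture viewer there is one more tool, called after ">>>" as name(argument=value, ...), one argument or row to a line, values as JSON. play_rows: Moves the arm, as the interface text tells. Its arguments: {"type":"object","properties":{"fingers":{"type":"array","items":{"type":"number"}},"slide":{"type":"array","items":{"type":"array","items":{"type":"number"}}},"spin":{"type":"array","items":{"type":"number"}},"newtons":{"type":"number"}},"required":["fingers","slide","spin"]}

```bash
mkdir -p pics; cat > h.py <<'E'
import numpy as np, cv2
from station import arm
def world(name,d,rc,info=None):
    i=info or arm.camera_info(name);K=np.array(i["intrinsics"]);r,c=rc
    p=np.array([(c-K[0,2])/K[0,0]*d,-(r-K[1,2])/K[1,1]*d,-d])
    return np.array(i["rotation"])@p+np.array(i["origin"])
def cloud(name,depth,mask):
    i=arm.camera_info(name);K=np.array(i["intrinsics"]);r,c=np.nonzero(mask&(depth>0));d=depth[r,c]
    P=np.stack([(c-K[0,2])/K[0,0]*d,-(r-K[1,2])/K[1,1]*d,-d],1)
    return P@np.array(i["rotation"]).T+np.array(i["origin"])
def save(n,im): cv2.imwrite("pics/"+n+".png",im[:,:,::-1])
E
python3 - <<'E'
from h import *
for n in ("scene","top"):
    im,d=arm.snapshot(n);save(n+"0",im);np.save(n+"0d.npy",d);np.save(n+"0i.npy",im)
    print(n,arm.camera_info(n))
    for t in ("bin_a","tray"):
        for o in arm.cut_out(n,t):
            P=cloud(n,d,o["pixels"]); print(n,t,round(o["confidence"],2),o["extent"],P.min(0).round(3),P.max(0).round(3),np.median(P,0).round(3), np.median(im[o["pixels"]],0))
        for o in arm.place_of(n,t): print("  pl",o)
print(arm.state())
E
```

```text
scene {'intrinsics': array([[366.48845144,   0.        , 322.4643189 ],
       [  0.        , 366.48845144, 199.40404923],
       [  0.        ,   0.        ,   1.        ]]), 'origin': array([ 0.97111711, -0.57623146,  0.798807  ]), 'rotation': array([0.8521214 , 0.34466878, 0.15776839, 0.36083471])}Traceback (most recent call last):
  File "<stdin>", line 7, in <module>
  File "h.py", line 10, in cloud
    return P@np.array(i["rotation"]).T+np.array(i["origin"])
           ~^~~~~~~~~~~~~~~~~~~~~~~~~~
ValueError: matmul: Input operand 1 has a mismatch in its core dimension 0, with gufunc signature (n?,k),(k,m?)->(n?,m?) (size 4 is different from 3)
```

View pics/scene0.png

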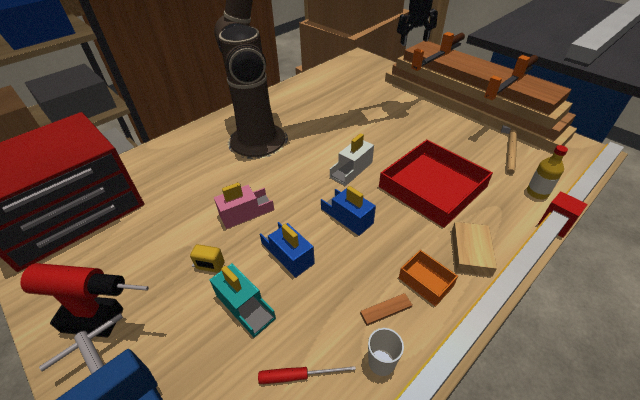

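The scene picture shows two blue bins at about (col 288, row 248) and (349, 208). The look-alikes are pink (243, 205), white (352, 160) and turquoise (242, 298). The red tray is at (435, 182). The camera rotation is given as a quaternion, so I'll fix the helper.

```bash
python3 - <<'E'
s=open('h.py').read()
s=s.replace('np.array(i["rotation"])','RM(i["rotation"])').replace('def world','from scipy.spatial.transform import Rotation as R\ndef RM(q): return R.from_quat(np.array(q)[[1,2,3,0]]).as_matrix()\ndef world',1)
open('h.py','w').write(s)
E
python3 - <<'E'
from h import *
for n in ("scene","top"):
    im,d=arm.snapshot(n);save(n+"1",im)
    if n=="top": print(arm.camera_info(n))
    for t in ("bin_a","tray"):
        for o in arm.cut_out(n,t):
            P=cloud(n,d,o["pixels"]); print(n,t,round(o["confidence"],2),o["extent"],P.min(0).round(3),P.max(0).round(3), np.median(im[o["pixels"]],0))
    # blue pixels & fins in world
    hsv=cv2.cvtColor(im,cv2.COLOR_RGB2HSV)
    blue=cv2.inRange(hsv,(108,140,50),(125,255,255))
    k,lab,st,ce=cv2.connectedComponentsWithStats(blue)
    for j in range(1,k):
        if st[j,4]<150: continue
        x,y,w,h,a=st[j]
        P=cloud(n,d,lab==j); 
        print("blue",n,st[j],P.min(0).round(3),P.max(0).round(3))
        if np.abs(P).max()>1: continue
        yel=np.zeros(d.shape,bool);yel[max(0,y-25):y+h+5,x:x+w]=True
        yel&=cv2.inRange(hsv,(18,120,60),(32,255,255))>0
        Q=cloud(n,d,yel);Q=Q[(Q[:,2]>.105)&(Q[:,2]<.13)]
        if len(Q)>4:
            c,(s1,s2),ang=cv2.minAreaRect(Q[:,:2].astype(np.float32)*1000)
            print("  fin",len(Q),Q.mean(0).round(3),np.round(c,1),s1,s2,ang,"z",Q[:,2].max(), "vec to fin from body", (Q.mean(0)-P.mean(0)).round(3))
        T=P[P[:,2]>.066];T=T[T[:,2]<.08]
        if len(T)>5: print("  top",cv2.minAreaRect(T[:,:2].astype(np.float32)*1000))
s=arm.state();print({k:np.round(s[k],4) for k in s})
E
```

```text
scene bin_a 0.93 [328.4, 134.3, 372.0, 187.9] [ 0.253  0.037 -0.004] [0.399 0.273 0.121] [84. 79. 73.]
scene bin_a 0.93 [212.6, 186.4, 269.2, 228.2] [ 0.135 -0.324 -0.005] [ 0.32  -0.159  0.121] [88. 54. 55.]
scene bin_a 0.76 [261.6, 222.5, 312.2, 281.7] [ 0.38  -0.288 -0.003] [ 0.547 -0.181  0.122] [30. 58. 61.]
scene bin_a 0.62 [324.0, 186.2, 374.0, 234.2] [ 0.405 -0.077 -0.003] [0.566 0.022 0.121] [18. 35. 61.]
scene tray 0.82 [382.7, 142.4, 490.2, 226.2] [ 0.429  0.115 -0.004] [0.714 0.438 0.063] [110.  23.  20.]
blue scene [   0    0   75   50 2262] [-1.206 -0.472  0.178] [-0.997 -0.229  0.328]
blue scene [ 321  189   54   46 1168] [ 0.412 -0.077  0.002] [ 0.566 -0.008  0.077]
  fin 116 [ 0.517 -0.044  0.115] [514.7 -41.5] 49.60551071166992 14.632589340209961 1.0742418766021729 z 0.12081928407711517 vec to fin from body [0.001 0.014 0.065]
  top ((511.21917724609375, -41.44965362548828), (107.55924224853516, 65.5596694946289), 2.536574125289917)
blue scene [ 260  222   54   55 1289] [ 0.393 -0.288  0.001] [ 0.547 -0.217  0.078]
  fin 128 [ 0.498 -0.255  0.115] [ 495.  -253.4] 13
[... 1877 characters left out ...]
ody [ 0.005 -0.001  0.046]
  top ((493.46551513671875, -251.21115112304688), (62.325836181640625, 103.65739440917969), 87.5318374633789)
{'time': np.float64(0.4), 'joint_pos': array([ 1.1343,  0.3083,  1.634 ,  0.    ,  1.1997, -0.0697]), 'qvel': array([-0.0022, -0.002 , -0.0032,  0.0022,  0.0002, -0.0005]), 'joint_efforts': array([ 2.00000e-04, -4.14680e+01, -2.76531e+01, -1.00000e-04,
        4.30000e-03, -0.00000e+00]), 'eef_pos': array([0.2241, 0.5833, 0.2311]), 'eef_rot': array([-1.000e-04,  1.824e-01,  9.832e-01, -2.000e-04]), 'wrist_force': array([-0.2388,  0.1999, -0.053 ]), 'torque': array([ 0.0264,  0.0149, -0.0588]), 'grip_force': np.float64(0.0), 'finger_gap': np.float64(0.0853)}
```

View pics/top1.png

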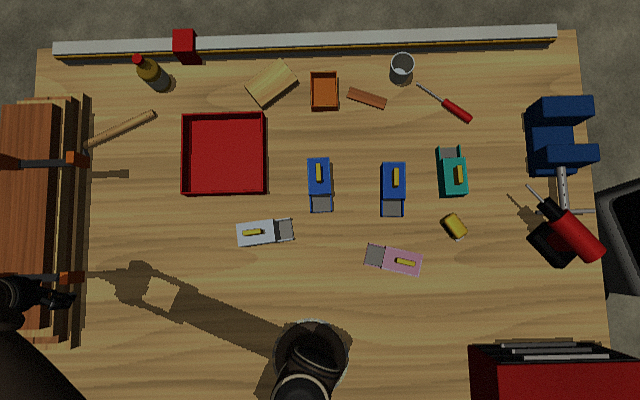

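In the top picture the candidates are the blue bins at (col 319, row 185) and (393, 190), with pink (393, 261), white (264, 233) and turquoise (452, 172) as look-alikes. I choose the two blue ones; their mouths face the robot. The tray is at (223, 153). The estimates agree across cameras to about 2 mm.

The tool can't tilt, so tipping has to come from the bin pivoting between the pads. I'll press the underside of its rear on the far rim of the tray.

```bash
cat >> h.py <<'E'
def go(pos,yaw=None):
    s=arm.state();M=R.from_quat(np.array(s["eef_rot"])[[1,2,3,0]]).as_matrix()
    y0=np.degrees(np.arctan2(M[1,0],M[0,0]))
    d=M.T@(np.array(pos)-s["eef_pos"])*100
    print("slide",d.round(2),"spin",0 if yaw is None else round(-((yaw-y0+180)%360-180),1),"yaw",round(y0,1),"pos",s["eef_pos"].round(4),"F",s["wrist_force"].round(2),"gap",round(float(s["finger_gap"]),4),"t",round(float(s["time"]),2))
E
python3 - <<'E'
from h import *
im=cv2.imread("pics/top1.png")[130:240,280:480]
cv2.imwrite("pics/crop.png",cv2.resize(im,None,fx=4,fy=4,interpolation=cv2.INTER_CUBIC))
go([.52,-.0405,.19],181.9)
E
```

```text
slide [-49.99 -47.62   4.12] spin -22.9 yaw 159.0 pos [0.2241 0.5833 0.2311] F [-0.24  0.2  -0.05] gap 0.0853 t 0.4
```

View pics/crop.png

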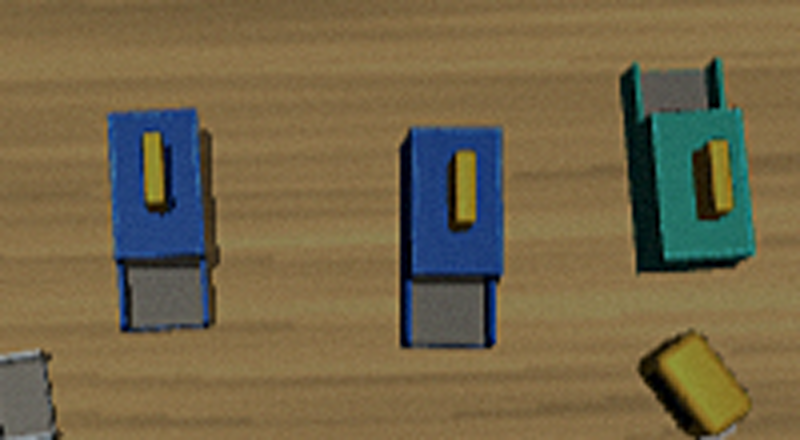

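The crop confirms two blue bins, with mouths down-image (towards the robot) and yellow fins at crop (154, 170) and (462, 188). I'll go above bin A.

>>> play_rows(
  fingers=[1,1,1,1,1,1,1,1,1,1],
  slide=[
    [-3.2,-3.0,0],
    [-6.4,-6.1,0],
    [-9.6,-9.2,0],
    [-13,-12.4,0],
    [-16.3,-15.5,0],
    [-19.6,-18.7,0],
    [-23,-21.9,0],
    [-26.3,-25,0],
    [-29.6,-28.2,0],
    [-33,-31.4,0],
  ],
  spin=[-2,-4,-6,-8,-10,-12,-14,-17,-20,-22.9],
)

```text
time: 1.4
eef_pos: [0.4202, 0.1703, 0.2317]
eef_rot: [0.001, -0.018, 1.0, 0.0]
wrist_force: [0.4, 0.3, 0.7]
finger_gap: 0.0854
grip_force: 0.0
```

```bash
python3 -c "
from h import *
go([.52,-.0405,.19],181.9)"
```

```text
slide [ -9.23 -21.42   4.17] spin 0.1 yaw -178.0 pos [0.4202 0.1703 0.2317] F [0.37 0.25 0.69] gap 0.0854 t 1.4
```

>>> play_rows(
  fingers=[1,1,1,1,1,1,1,1,1,1],
  slide=[
    [-1.8,-4.2,0.8],
    [-3.6,-8.4,1.6],
    [-5.4,-12.6,2.4],
    [-7.2,-16.6,3.2],
    [-8.6,-19.6,3.8],
    [-9.3,-21.5,4.1],
    [-9.3,-21.5,4.1],
    [-9.3,-21.5,4.1],
    [-9.3,-21.5,4.1],
    [-9.3,-21.5,4.1],
  ],
  spin=[0,0,0,0,0,0,0,0,0,0],
)

```text
time: 2.4
eef_pos: [0.5193, -0.0387, 0.1905]
eef_rot: [0.0, -0.017, 1.0, 0.0]
wrist_force: [-0.2, 0.5, 0.5]
finger_gap: 0.0855
grip_force: 0.0
```

```bash
python3 - <<'E'
from h import *
go([.52,-.0405,.084],181.9)
im,d=arm.snapshot("wrist");save("w1",im)
hsv=cv2.cvtColor(im,cv2.COLOR_RGB2HSV)
Q=cloud("wrist",d,cv2.inRange(hsv,(18,120,50),(32,255,255))>0);Q=Q[(Q[:,2]>.112)&(Q[:,2]<.128)]
print(len(Q),Q.mean(0),cv2.minAreaRect(Q[:,:2].astype(np.float32)*1000))
E
```

```text
slide [-0.06 -0.18 10.65] spin 0.1 yaw -178.0 pos [ 0.5193 -0.0387  0.1905] F [-0.25  0.46  0.5 ] gap 0.0855 t 2.4
2933 [ 0.49999396 -0.16666721  0.11774005] ((502.8468933105469, -145.8717041015625), (229.2745819091797, 50.22245407104492), 85.14900207519531)
```

View pics/w1.png

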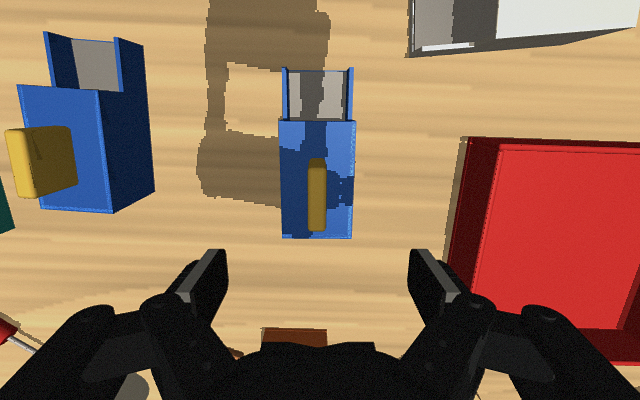

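The wrist view shows bin A's fin at (317, 195), centred between the fingers; bin B is at the left. I'll descend and grip.

>>> play_rows(
  fingers=[1,1,1,1,1,1,0,0,0,0],
  slide=[
    [0,-0.1,2.5],
    [0,-0.1,5],
    [0,-0.1,7.5],
    [0,-0.1,9.5],
    [0,-0.1,10.6],
    [0,-0.1,10.6],
    [0,-0.1,10.6],
    [0,-0.1,10.6],
    [0,-0.1,10.6],
    [0,-0.1,10.6],
  ],
  spin=[0,0,0,0,0,0,0,0,0,0],
  newtons=40,
)

```text
time: 3.45
eef_pos: [0.5203, -0.041, 0.0852]
eef_rot: [0.001, -0.016, 1.0, -0.0]
wrist_force: [-0.3, -0.1, 0.6]
finger_gap: 0.0279
grip_force: 0.0
```

>>> play_rows(
  fingers=[0,0,0,0,0,0,0,0,0,0],
  slide=[
    [0,0,0],
    [0,0,0],
    [0,0,0],
    [0,0,-1],
    [0,0,-2.5],
    [0,0,-4],
    [0,0,-4.5],
    [0,0,-4.5],
    [0,0,-4.5],
    [0,0,-4.5],
  ],
  spin=[0,0,0,0,0,0,0,0,0,0],
)

```text
time: 4.45
eef_pos: [0.5185, -0.0407, 0.1281]
eef_rot: [-0.001, -0.016, 1.0, 0.0]
wrist_force: [-0.4, 0.1, -6.2]
finger_gap: 0.0134
grip_force: 43.7
```

```bash
python3 -c "
from h import *
go([.52,-.0405,.084],181.9);s=arm.state();print(s['grip_force'],s['torque'])"
```

```text
slide [-0.16  0.02  4.41] spin -0.0 yaw -178.1 pos [ 0.5185 -0.0407  0.1281] F [-0.38  0.08 -6.22] gap 0.0134 t 4.45
43.67622792720795 [0.0187851  0.0124025  0.00901422]
```

Lift weight is about 6.2–6.7 N (≈0.63 kg), so bin A holds the ball. Next I'll measure the tray rim.

```bash
python3 - <<'E'
from h import *
im,d=arm.snapshot("top")
o=arm.cut_out("top","tray")[0]
P=cloud("top",d,o["pixels"]);T=P[(P[:,2]>.045)&(P[:,2]<.075)]
print(len(T),cv2.minAreaRect(T[:,:2].astype(np.float32)*1000),np.percentile(T[:,2],[10,50,95]))
F=P[P[:,2]<.015];print("floor",cv2.minAreaRect(F[:,:2].astype(np.float32)*1000))
go([.70,.24,.22],180)
E
```

```text
1008 ((594.6783447265625, 241.77511596679688), (240.92880249023438, 242.38204956054688), 0.2664642632007599) [0.04884442 0.05899395 0.06386665]
floor ((600.8101196289062, 252.3092803955078), (261.4269104003906, 252.85183715820312), 89.66960906982422)
slide [-19.01  27.47  -9.2 ] spin 1.9 yaw -178.1 pos [ 0.5188 -0.0408  0.1283] F [ 0.02  0.59 -6.23] gap 0.0133 t 4.55
```

Far rim inner edge is at x≈0.709, and the tray centre is at y=0.242. I'll carry the bin level to just above the far rim, in two gentle calls.

>>> play_rows(
  fingers=[0,0,0,0,0,0,0,0,0,0],
  slide=[
    [-0.1,0.2,-1.5],
    [-0.4,0.7,-3.5],
    [-1.0,1.5,-5.5],
    [-1.8,3,-7.2],
    [-2.8,4.8,-7.2],
    [-4,6.8,-7.2],
    [-5.2,8.8,-7.2],
    [-6.4,10.8,-7.2],
    [-7.6,12.8,-7.2],
    [-8.8,14.8,-7.2],
  ],
  spin=[0,0,0,0.2,0.4,0.8,1.1,1.4,1.7,1.9],
)

```text
time: 5.55
eef_pos: [0.6025, 0.1108, 0.2002]
eef_rot: [-0.001, 0.0, 1.0, -0.0]
wrist_force: [0.2, -0.4, -5.7]
finger_gap: 0.0135
grip_force: 43.7
```

```bash
python3 -c "
from h import *
go([.672,.242,.20],180)"
```

```text
slide [-6.94 13.13  0.  ] spin -0.0 yaw 180.0 pos [0.6025 0.1108 0.2002] F [ 0.16 -0.42 -5.68] gap 0.0135 t 5.55
```

>>> play_rows(
  fingers=[0,0,0,0,0,0,0,0,0,0],
  slide=[
    [-1.1,2,0],
    [-2.2,4,0],
    [-3.3,6,0],
    [-4.3,8,0],
    [-5.2,9.8,0],
    [-5.9,11.3,0],
    [-6.4,12.2,0.5],
    [-6.7,12.6,1.5],
    [-6.8,12.8,2.5],
    [-6.8,12.8,3.5],
  ],
  spin=[0,0,0,0,0,0,0,0,0,0],
  newtons=30,
)

```text
time: 6.55
eef_pos: [0.6699, 0.2373, 0.1642]
eef_rot: [-0.001, 0.0, 1.0, -0.001]
wrist_force: [-0.9, 0.0, -6.1]
finger_gap: 0.0135
grip_force: 43.7
```

```bash
python3 - <<'E'
from h import *
go([.670,.242,.145],180)
im,d=arm.snapshot("scene");save("s2",cv2.resize(im[100:260,280:520],None,fx=3,fy=3))
E
```

```text
slide [-0.01  0.48  1.91] spin -0.0 yaw 180.0 pos [0.6699 0.2373 0.1642] F [-0.9   0.01 -6.15] gap 0.0135 t 6.55
```

View pics/s2.png

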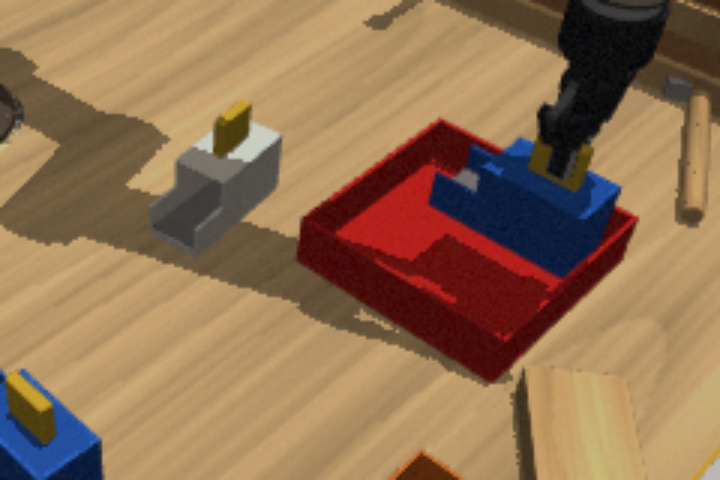

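Bin is level, with its rear above the far rim. I'll press slowly.

>>> play_rows(
  fingers=[0,0,0,0,0,0,0,0,0,0],
  slide=[
    [0,0,1.0],
    [0,0,1.8],
    [0.3,0,2.1],
    [0.8,0,2.4],
    [1.2,0,2.6],
    [1.5,0,2.8],
    [1.7,0,3.0],
    [1.9,0,3.2],
    [1.9,0,3.2],
    [1.9,0,3.2],
  ],
  spin=[0,0,0,0,0,0,0,0,0,0],
  newtons=25,
)

```text
time: 7.6
eef_pos: [0.6522, 0.2384, 0.138]
eef_rot: [0.001, 0.0, 1.0, 0.0]
wrist_force: [-1.9, -1.5, 9.6]
finger_gap: 0.0137
grip_force: 46.6
```

```bash
python3 - <<'E'
from h import *
go([.650,.240,.128],180)
im,d=arm.snapshot("scene");save("s3",cv2.resize(im[100:260,280:520],None,fx=3,fy=3))
E
```

```text
slide [0.22 0.16 1.  ] spin -0.0 yaw 180.0 pos [0.6522 0.2384 0.138 ] F [-1.87 -1.5   9.62] gap 0.0137 t 7.6
```

View pics/s3.png

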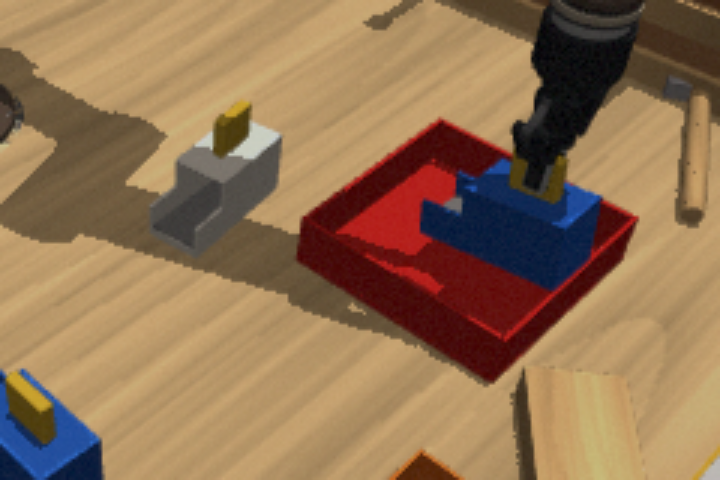

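The bin has tilted a little (≈8°) with 16 N on the rim. I'll press on.

>>> play_rows(
  fingers=[0,0,0,0,0,0,0,0,0,0],
  slide=[
    [0,0,0.4],
    [0.1,0,0.7],
    [0.1,0,1.0],
    [0.2,0,1.2],
    [0.2,0,1.4],
    [0.2,0,1.6],
    [0.2,0,1.8],
    [0.2,0,2.0],
    [0.2,0,2.0],
    [0.2,0,2.0],
  ],
  spin=[0,0,0,0,0,0,0,0,0,0],
  newtons=20,
)

```text
time: 8.65
eef_pos: [0.6419, 0.2389, 0.1271]
eef_rot: [-0.009, 0.0, 1.0, -0.001]
wrist_force: [-35.3, -6.7, 54.0]
finger_gap: 0.0131
grip_force: 56.2
```

```bash
python3 - <<'E'
from h import *
go([.650,.240,.128],180)
im,d=arm.snapshot("scene");save("s4",cv2.resize(im[100:260,280:520],None,fx=3,fy=3))
E
```

```text
slide [-0.8   0.11 -0.11] spin -0.0 yaw 180.0 pos [0.6419 0.2389 0.1271] F [-35.34  -6.71  53.96] gap 0.0131 t 8.65
```

View pics/s4.png

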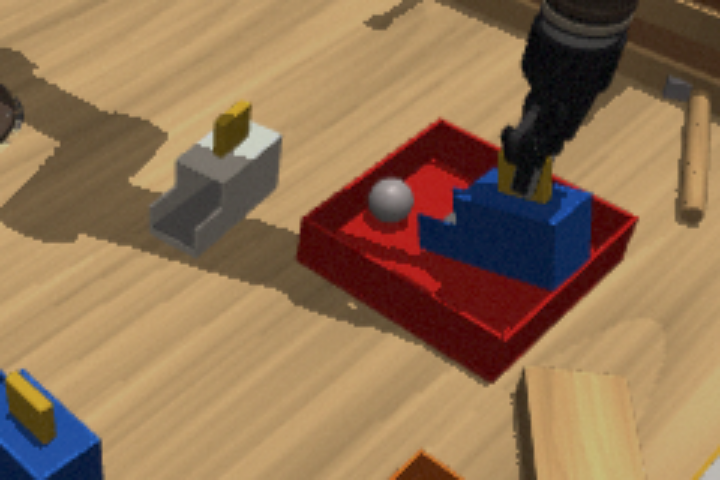

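The ball (crop 391, 200) is in the tray. I'll lift away.

>>> play_rows(
  fingers=[0,0,0,0,0,0,0,0,0,0],
  slide=[
    [0.4,0,0.5],
    [0.4,0,-0.5],
    [0.4,0,-2],
    [0.4,0,-4],
    [0.4,0,-6],
    [0.4,0,-8],
    [0.4,0,-10],
    [0.4,0,-11],
    [0.4,0,-11],
    [0.4,0,-11],
  ],
  spin=[0,0,0,0,0,0,0,0,0,0],
)

```text
time: 9.7
eef_pos: [0.6451, 0.2378, 0.2232]
eef_rot: [-0.001, 0.0, 1.0, -0.0]
wrist_force: [-0.5, -0.2, -3.1]
finger_gap: 0.0133
grip_force: 48.9
```

```bash
python3 - <<'E'
from h import *
go([.520,-.0405,.20],181.9)
im,d=arm.snapshot("scene")
hsv=cv2.cvtColor(im,cv2.COLOR_RGB2HSV)
P=cloud("scene",d,cv2.inRange(hsv,(108,140,40),(125,255,255))>0);p=arm.state()["eef_pos"]
P=P[np.linalg.norm(P-p,axis=1)<.2]
n=len(P);print(n,P.min(0),P.max(0))
# side face (-y side): fit plane excluded; lower edge slope: min z per x-bin
for x in np.arange(P[:,0].min(),P[:,0].max(),.015):
    b=P[(P[:,0]>=x)&(P[:,0]<x+.015)]
    if len(b)>8: print(round(x+.0075,3),np.percentile(b[:,2],[2,98]).round(3))
E
```

```text
slide [ 12.5  -27.84   2.35] spin -1.9 yaw 180.0 pos [0.6451 0.2378 0.2232] F [-0.5  -0.23 -3.07] gap 0.0133 t 9.7
1535 [0.56309543 0.20077244 0.11520035] [0.71662791 0.26971839 0.23240234]
0.571 [0.117 0.153]
0.586 [0.122 0.159]
0.601 [0.126 0.202]
0.616 [0.132 0.207]
0.631 [0.135 0.212]
0.646 [0.141 0.217]
0.661 [0.145 0.223]
0.676 [0.152 0.229]
0.691 [0.157 0.231]
0.706 [0.162 0.214]
0.721 [0.163 0.173]
```

Bin A is tilted 18°, with the lift force now only about 2.5 N. Next I'll carry it back over its place.

>>> play_rows(
  fingers=[0,0,0,0,0,0,0,0,0,0],
  slide=[
    [1,-1.8,0],
    [2.8,-5,0],
    [4.8,-8.4,0],
    [6.8,-11.8,0],
    [8.8,-15.2,0],
    [10.8,-18.6,0],
    [12.8,-22.2,0],
    [14.4,-25.2,0],
    [15.5,-27,1],
    [16,-27.9,2.5],
  ],
  spin=[0,0,0,-0.3,-0.6,-0.9,-1.2,-1.5,-1.7,-1.9],
)

```text
time: 10.75
eef_pos: [0.4844, -0.0426, 0.1987]
eef_rot: [-0.0, -0.015, 1.0, -0.0]
wrist_force: [-0.5, 0.1, -2.4]
finger_gap: 0.0131
grip_force: 48.9
```

>>> play_rows(
  fingers=[0,0,0,0,0,0,0,0,0,0],
  slide=[
    [0,0,2],
    [0,0,4],
    [0,0,6],
    [0,0,7.5],
    [0,0,8],
    [0,0,8],
    [0,0,8],
    [0,0,8],
    [0,0,8],
    [0,0,8],
  ],
  spin=[0,0,0,0,0,0,0,0,0,0],
)

```text
time: 11.75
eef_pos: [0.4862, -0.0411, 0.1199]
eef_rot: [0.001, -0.016, 1.0, -0.0]
wrist_force: [0.6, 0.6, -2.1]
finger_gap: 0.0137
grip_force: 48.9
```

```bash
cat > tilt.py <<'E'
from h import *
go([.529,-.0405,.079],181.9)
im,d=arm.snapshot("scene")
hsv=cv2.cvtColor(im,cv2.COLOR_RGB2HSV)
P=cloud("scene",d,cv2.inRange(hsv,(108,140,40),(125,255,255))>0)
P=P[(abs(P[:,1]+.04)<.08)&(P[:,0]>.3)&(P[:,0]<.65)&(P[:,2]<.3)]
print(P.min(0).round(3),P.max(0).round(3))
for x in np.arange(P[:,0].min(),P[:,0].max(),.02):
    b=P[(P[:,0]>=x)&(P[:,0]<x+.02)]
    if len(b)>8: print(round(x+.01,3),np.percentile(b[:,2],[2,98]).round(3))
E
python3 tilt.py
```

```text
slide [-4.28 -0.08  4.1 ] spin -0.0 yaw -178.1 pos [ 0.4862 -0.0411  0.1199] F [ 0.57  0.63 -2.08] gap 0.0137 t 11.75
[ 0.406 -0.078  0.016] [ 0.559 -0.008  0.131]
0.416 [0.017 0.054]
0.436 [0.018 0.098]
0.456 [0.028 0.104]
0.476 [0.034 0.111]
0.496 [0.044 0.119]
0.516 [0.05  0.126]
0.536 [0.058 0.128]
0.556 [0.06  0.094]
```

>>> play_rows(
  fingers=[0,0,0,0,0,0,0,0,0,0],
  slide=[
    [0,0,0.7],
    [-0.2,0,1.2],
    [-0.8,0,1.6],
    [-1.4,0,2.0],
    [-2.0,0,2.4],
    [-2.6,0,2.8],
    [-3.2,0,3.2],
    [-3.7,0,3.6],
    [-4.2,0,3.8],
    [-4.2,0,3.9],
  ],
  spin=[0,0,0,0,0,0,0,0,0,0],
)

```text
time: 12.8
eef_pos: [0.5274, -0.0396, 0.0796]
eef_rot: [-0.001, -0.017, 1.0, 0.0]
wrist_force: [-0.7, -0.2, 3.2]
finger_gap: 0.0133
grip_force: 49.8
```

```bash
python3 tilt.py
```

```text
slide [-0.16 -0.1   0.06] spin -0.0 yaw -178.1 pos [ 0.5274 -0.0396  0.0796] F [-0.73 -0.22  3.25] gap 0.0133 t 12.8
[ 0.419 -0.078 -0.002] [ 0.57  -0.009  0.09 ]
0.429 [0.004 0.041]
0.449 [0.001 0.041]
0.469 [0.004 0.076]
0.489 [0.005 0.075]
0.509 [0.003 0.075]
0.529 [0.006 0.076]
0.549 [0.005 0.076]
0.569 [0.006 0.075]
```

It is level to about 1° and about 5 mm from where it stood. I'll release and retreat.

>>> play_rows(
  fingers=[0.2,0.5,1,1,1,1,1,1,1,1],
  slide=[
    [0,0,0],
    [0,0,0],
    [0,0,0],
    [0,0,0],
    [0,0,0],
    [0,0,-1],
    [0,0,-3],
    [0,0,-6],
    [0,0,-9],
    [0,0,-12],
  ],
  spin=[0,0,0,0,0,0,0,0,0,0],
)

```text
time: 13.85
eef_pos: [0.5277, -0.0396, 0.2022]
eef_rot: [0.0, -0.016, 1.0, -0.0]
wrist_force: [0.2, 0.6, -0.0]
finger_gap: 0.0851
grip_force: 0.0
```

```bash
python3 tilt.py; python3 -c "
from h import *
im,d=arm.snapshot('scene');save('end',im)
for o in arm.cut_out('scene','tray')[:1]: print(o['extent'])"
```

```text
slide [-0.12 -0.09 12.32] spin -0.0 yaw -178.1 pos [ 0.5277 -0.0396  0.2022] F [ 0.23  0.56 -0.01] gap 0.0851 t 13.85
[ 0.419 -0.078 -0.   ] [ 0.571 -0.008  0.078]
0.429 [0.003 0.04 ]
0.449 [0.004 0.04 ]
0.469 [0.006 0.075]
0.489 [0.005 0.076]
0.509 [0.006 0.075]
0.529 [0.004 0.075]
0.549 [0.005 0.076]
0.569 [0.006 0.075]
[384.6, 139.8, 491.3, 225.6]
```

View pics/end.png

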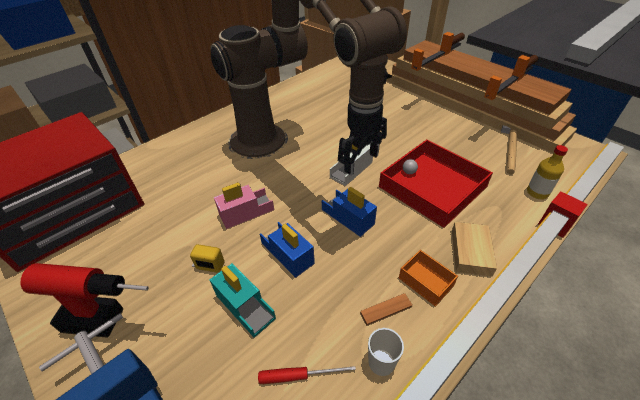

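The ball is in the tray at (410, 168). Both blue bins stand upright at (290, 248) and (350, 210), and the gripper is clear. I'll hand the job in.

```bash
python3 -c "
from station import arm
print(arm.close_job())"
```

```text
the job is handed in; nothing more can be done
None
```

Job handed in at about 14 s, verdict not reported: the nearer blue bin weighed about 0.63 kg when lifted, so I tipped it and its ball is in the red tray; that bin is back upright about 5 mm from its start, and the other was never touched.

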